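# Close the sunken fine valve and start the leak test

## Task

Close the gas module's fine valve: turn the small knob down in the round well clockwise (seen from above) until it comes up snug against its cushioned stop, without forcing it past snug, and without shoving the fingers against the well. Then press the leak-test key all the way down and let it come back up, leaving the valve closed. Leave the raised coarse knob as it is and do not disturb the bottle, the fitting or the spatula.

Things in the scene. Friction and masses are not known exactly. Their poses are not given: they have to be found in the camera images.
- fine_module: fine-valve module, a fixed white block 136 x 136 x 60 mm high (a grey foot 10 mm high, above it a white block 130 x 130 x 50 mm) with a round well sunk in its top. Origin: centre of its underside, on the table. It is one of three modules of equal outline; they swap places and are turned about the vertical.
- well: the white upper block of the fine-valve module with the well in it: 130 x 130 x 50 mm, origin at the centre of its underside, 10 mm above the table. The well is a straight round hole 82 mm in diameter and 32 mm deep in the middle of the top; its floor is 28 mm and its rim 60 mm above the table. Hitting or pressing it with more than 20 N counts as shoving.
- well_mouth (a point): centre of the well's mouth, level with the top of the module (60 mm above the table), on the knob's axis.
- bonnet: brass collar, 18 mm in diameter, 3 mm high, fixed on the well floor under the knob. Origin: on the knob's axis at floor height, 28 mm above the table. Inside it, out of sight, is the valve's rubber-cushioned end stop with a pin 12 mm off the axis. The knob meets it 0.5 to 2.7 rad clockwise of the start, different every time: a second grasp may be needed.
- knob: the fine-valve knob: plain round knurled aluminium, 22 mm in diameter, axis vertical, in the middle of the well. Origin: on its axis at the well floor, 28 mm above the table; the gripped cylinder runs from 4 to 28 mm above the origin, so its top is 4 mm below the module's top. 30 mm are free all round it to the well's wall. It only turns, about the vertical; clockwise from above closes the valve.
- knob_grip (a point): point on the knob's axis at mid height, 16 mm above the well floor. Torque felt here: about 0.05 Nm turns the knob freely; from the stop on, the cushion adds about 1.5 Nm per rad. Snug is a total of 0.13 to 0.3 Nm, held for a moment; above about 0.4 Nm (30 N at the stop pin) is forcing. When let go the knob eases back a little and stays resting on the stop by its friction.
- coarse_module: coarse-valve module: a fixed white block of the same outline, 60 mm high, with a raised knob on its top. Origin: centre of its underside.
- coarse (a joint): angle of the raised black coarse knob with a bar grip, 48 mm in diameter, on top of the coarse module, rad, clockwise; 0 at the start, must stay there.
- key_module: key module: a fixed white block of the same outline, 60 mm high, with a round black key and a flat black display strip on its top. Origin: centre of its underside.
- key_top (a point): centre of the top face of the leak-test key: a round black sprung push key 28 mm in diameter in a low grey housing on the key module; its top is 82 mm above the table; it is pressed straight down.
- key (a joint): how far the leak-test key is pressed, m: 0 up, 0.006 fully down; it springs back when let go; about 5 N push it fully down. It counts as pressed from 0.0045.
- reagent_bottle: loose amber glass jar with black cap, 42 mm in diameter, 75 mm high, upright. Origin: centre of its foot.
- fitting: loose brass fitting, 34 mm in diameter at its foot, 30 mm high. Origin: centre of its foot.
- spatula: loose steel laboratory spatula, 164 mm long, 16 mm wide, 7 mm high, lying flat on the table to the left of the modules, along its own x. Origin: middle of its underside.
Things that resemble listed ones, but are neither listed nor needed, are in the scene too. Leave any brown look-alike of the key_module alone. What is shaped like the fine_module but pink is not meant.

How it is judged:
By the outcome, as a careful person would: the job done as asked, in the order asked, and still so for the second after the job is handed in, with the robot touching nothing.
It also fails if it takes over 64 s, if anything falls off the work surface, if the arm or the gripper's body presses on something with over 40 N, if the wrist force passes 120 N, or if a joint passes its speed limit or range.

## Robot

A 6-joint arm with a two-finger parallel gripper is mounted at the origin on the work surface. World frame = base frame: x ahead of the robot, y to its left, z up, the work surface at z = 0. Lengths are in m, angles in rad, forces in N, time in s.
With the tool pointing down it reaches from about 0.375 to 0.975 m from the base axis. Payload 3.8 kg.
Tool frame: the origin (TCP) lies between the finger pads; the fingertips stand 22 mm ahead of it and the grasp point (between the pads) lies 3 mm ahead of it (bot.finger_overhang is the distance from the TCP to the fingertips, in m); x points along the fingers, y is the direction in which the jaws open and shut, and the axes are right-handed (so a half turn about x gives the same grasp; the last joint's range is limited). The gripper opens to 85 mm and grips with 20 to 120 N. Pads are 22 mm wide; open, the fingers measure 114 mm over their backs; the gripper's body (76 mm by 85 mm) begins 54 mm behind the grasp point. The pads swing forward as they close: fully open they stand 13 mm farther back than shut.
Start: joints at [1.199, 0.264, 1.604, -0, 1.274, -0.037], TCP at [0.222, 0.638, 0.253] pointing down, gripper open.
Joint ranges: [-2.63, 2.63], [-0.94, 2.18], [0.31, 2.57], [-1.31, 4.45], [0, 2.66], [-2.55, 2.55]. Speed limits (rad/s): [2.57, 2.57, 3.14, 3.14, 3.14, 3.14].

## Interface

Orientations are given as a rotation vector (axis times angle).
In Python, from workcell import bot gives the robot as it stands. The module is installed in compiled form; this text tells all that it offers.
- The arm moves only by the tool arm_command, never from a script. Its argument "series" is a list that holds one entry, the list of rows, each a list of 7 numbers: the turn, a rotation vector about the tool's x, y, z in rad, then the shift along the tool's x, y, z in cm, then the opening, from 0 (shut) to 1 (fully open). In form: [[[rx, ry, rz, x, y, z, grip], ...]]. A call has 1 to 10 rows; each row shifts and turns the pose as measured when the row begins, along the tool's axes as they then stand; what a row does not reach is not made up. A row lasts 1/10 s, in which the tool goes at most 50 mm and 8.59 degrees, less where a joint would pass 70% of its speed; a pose out of reach is approached as far as the arm can. A call is refused whole if a number of a shift passes 5 or a number of a turn 0.15, either way. A call with a gripper value outside its range is refused whole. The fingers move at their own pace and stop on an object; "newtons" is the grip in N (left out, the last holds). Time passes only in rows, so rows that do not move let the fingers close. It gives the time, the measured TCP pose, the force and the opening at its end, in the units of the state.
- bot.read_state(): the state, without advancing time (a new reading comes with each control period).
- bot.read_camera(name): name is "scene" or "top" or "wrist"; returns (picture, depth): 480x640x3 uint8, blue, green, red; 480x640 float32, m along the optical axis (not along the pixel's ray), 0 where there is no reading.
- bot.camera_info(name): a dict with "K" (3x3 intrinsics, pixels), "dist_coeffs" ([k1, k2, p1, p2, k3] as OpenCV has them; the pictures are not rectified), "extrinsics" (4x4, takes a point from camera to world coordinates). Camera axes: x right, y down, z forward; pixel columns grow to the right and rows downward; lengths in m; the calibration is good to about 2 mm. A picture is of the moment at which its call begins: read the wrist's pose just before it. camera_info takes no time and is no camera call; for the wrist camera it gives the pose at the moment of the call.
- bot.finish_job(): hands the job in, once; it reports no verdict.
The state is a dict: "time": time; "q": joint angles; "joint_vel": joint speeds; "joint_torque": joint torques, N m; "tool_pos": TCP position; "tcp_rot": TCP orientation; "wrist_force": force on the tool from outside, world axes, zero at the start; "torque": the same for the moment, N m; "width": opening from 0.0 (shut) to 1.0 (fully open).
Only numpy, scipy, OpenCV 4.12 (cv2) and the standard library are available. Lean on these libraries where they do the work, as an engineer would, in place of code of your own. Each camera call takes 0.05 s, during which the arm holds its last target.

## Working session

There is one attempt and no reset: what is moved stays moved. The work goes in short steps, Python scripts to look and compute and a tool call to move; the robot and the scene stay as the last step left them, time stands still between calls to the robot, and variables do not carry over. Pictures are saved under pics/ and viewed, and the job is handed in when it is done.

Besides the shell and the picture viewer there is one more tool, called after "Emit:" as name([rows], argument=value, ...), one row to a line, values as JSON. arm_command: Moves the arm, as the interface text tells. Its arguments: {"type":"object","properties":{"series":{"type":"array"},"newtons":{"type":"number"}},"required":["series"]}

```bash
mkdir -p pics
python3 - <<'E'
from workcell import bot
import cv2,numpy as np
print(bot.read_state())
for n in ("scene","top"):
    p,d=bot.read_camera(n); i=bot.camera_info(n)
    cv2.imwrite(f"pics/{n}0.png",p); np.savez(f"{n}0.npz",p=p,d=d,K=i["K"],D=i["dist_coeffs"],E=i["extrinsics"])
    print(n,i)
E
```

```text
{'time': 0.0, 'q': array([ 1.19909405e+00,  2.64740555e-01,  1.60541329e+00,  1.89891949e-06,
        1.27371108e+00, -3.68701586e-02]), 'joint_vel': array([-0.0013192 ,  0.00010548, -0.00159296, -0.00184777, -0.00154058,
        0.00196278]), 'joint_torque': array([-6.49980084e-04, -5.15100861e+01, -3.67320800e+01, -7.16321688e-05,
        1.29445075e-02, -1.14769676e-05]), 'tool_pos': array([0.22153818, 0.63686332, 0.25194926]), 'tcp_rot': array([ 0.26101734,  1.55524174, -0.26452545]), 'wrist_force': array([-0.32772135, -1.13228628, -0.09828896]), 'torque': array([0.0643008 , 0.01784322, 0.04933755]), 'width': 0.9969867661848094}
scene {'K': array([[523.07307533,   0.        , 318.6972712 ],
       [  0.        , 523.07307533, 252.3571307 ],
       [  0.        ,   0.        ,   1.        ]]), 'dist_coeffs': array([-0.06427119,  0.        ,  0.        ,  0.        ,  0.        ]), 'extrinsics': array([[-0.41852324,  0.64125112, -0.64314485,  1.24834298],
       [ 0.90813251,  0.28646619, -0.30533991,  0.34205954],
       [-0.01156031, -0.71185259, -0.70223375,  0.93076093],
       [ 0.        ,  0.        ,  0.        ,  1.        ]])}
top {'K': array([[510.27471729,   0.        , 329.68417163],
       [  0.        , 510.27471729, 241.16457758],
       [  0.        ,   0.        ,   1.        ]]), 'dist_coeffs': array([-0.01614564,  0.        ,  0.        ,  0.        ,  0.        ]), 'extrinsics': array([[ 0.01747988, -0.98512095,  0.17097125,  0.33560537],
       [-0.99954822, -0.01303572,  0.02708187, -0.02641784],
       [-0.02445019, -0.1713674 , -0.98490375,  1.05541694],
       [ 0.        ,  0.        ,  0.        ,  1.        ]])}
```

View pics/scene0.png

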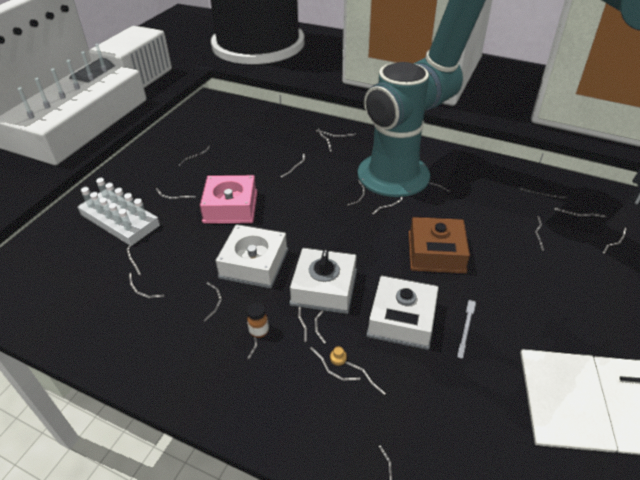

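View pics/top0.png

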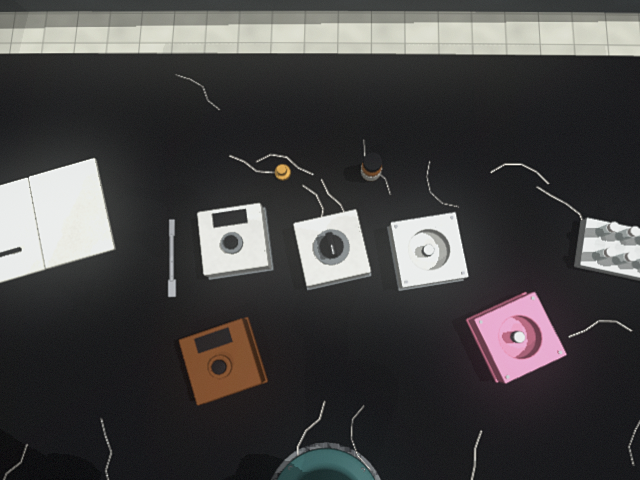

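The top view shows the three white modules: key (231,243), coarse (331,247) and fine, with its well, around (428,250). The brown key look-alike is at (222,362) and the pink one at (517,337). The bottle is at (371,167), the fitting at (283,172) and the spatula at (172,258). Next I'll measure.

```bash
cat > h.py <<'E'
import numpy as np,cv2
def ray(u,v,K,D,E):
    n=cv2.undistortPoints(np.array([[[u,v]]],float),np.array(K),np.array(D))[0,0]
    d=E[:3,:3]@np.array([n[0],n[1],1]); return E[:3,3],d
def onz(u,v,c,z):
    o,d=ray(u,v,c["K"],c["D"],c["E"]); return o+d*(z-o[2])/d[2]
def proj(P,c):
    R=c["E"][:3,:3].T; t=-R@c["E"][:3,3]
    return cv2.projectPoints(np.array(P,float).reshape(-1,3),cv2.Rodrigues(R)[0],t,np.array(c["K"]),np.array(c["D"]))[0][:,0]
def depthpt(u,v,c):
    o,d=ray(u,v,c["K"],c["D"],c["E"]); return o+d*float(c["d"][int(round(v)),int(round(u))])
E
python3 - <<'E'
import numpy as np,cv2
from h import *
for n in("top","scene"):
    c=dict(np.load(f"{n}0.npz")); p=c["p"]; 
    h,w=p.shape[:2]
    uu,vv=np.meshgrid(np.arange(w),np.arange(h))
    nn=cv2.undistortPoints(np.stack([uu,vv],-1).reshape(-1,1,2).astype(float),c["K"],c["D"]).reshape(h,w,2)
    P=np.concatenate([nn,np.ones((h,w,1))],-1)*c["d"][...,None]@c["E"][:3,:3].T+c["E"][:3,3]
    hsv=cv2.cvtColor(p,cv2.COLOR_BGR2HSV)
    m=((hsv[...,1]<40)&(hsv[...,2]>150)).astype(np.uint8)
    if n=="top": m[:120]=0;m[330:]=0;m[:,:190]=0;m[:,480:]=0
    else: m[:220]=0;m[350:]=0;m[:,:205]=0;m[:,445:]=0
    k,L,S,C=cv2.connectedComponentsWithStats(m)
    for i in range(1,k):
        if S[i,4]>1500:
            Z=P[...,2][L==i]; print(n,S[i],C[i],"z",np.percentile(Z,[5,50,95]).round(4))
            # top face: pixels where depth z ~ .06
            mm=((L==i)&(abs(P[...,2]-.06)<.008)).astype(np.uint8)
            cn=max(cv2.findContours(mm,0,1)[0],key=cv2.contourArea)
            r=np.array([onz(u,v,c,.06)[:2] for u,v in cn[:,0]],np.float32)
            R=cv2.minAreaRect(r); print("  top rect",R)
E
python3 - <<'E'
import cv2
a=cv2.imread('pics/top0.png')[195:305,180:480]
b=cv2.imread('pics/scene0.png')[215:350,205:450]
cv2.imwrite('pics/c1.png',cv2.resize(a,None,fx=2.6,fy=2.6,interpolation=cv2.INTER_CUBIC))
cv2.imwrite('pics/c2.png',cv2.resize(b,None,fx=3,fy=3,interpolation=cv2.INTER_CUBIC))
E
```

```text
top [ 294  180   77  106 3285] [331.38143075 246.93333333] z [0.0566 0.0601 0.0633]
  top rect ((0.4963552951812744, -0.00224236398935318), (0.12876400351524353, 0.1288837194442749), 13.540700912475586)
top [ 197  203   72   72 3270] [232.65657492 241.45779817] z [0.0571 0.0601 0.0634]
  top rect ((0.5113389492034912, 0.19574472308158875), (0.12881487607955933, 0.12973155081272125), 9.351149559020996)
top [ 391  212   77   76 4199] [428.3553227  249.83043582] z [0.0259 0.0591 0.0627]
  top rect ((0.4946911633014679, -0.19408781826496124), (0.13043226301670074, 0.13057515025138855), 9.875499725341797)
scene [ 216  225   69   47 1932] [251.35093168 247.75517598] z [0.0267 0.0586 0.0619]
  top rect ((0.5006783604621887, -0.19297608733177185), (0.1345444619655609, 0.13252298533916473), 9.967864036560059)
scene [ 290  248   66   61 2133] [323.91983122 277.51476793] z [0.0263 0.059  0.0624]
  top rect ((0.5036706328392029, -0.0008513033390045166), (0.13487693667411804, 0.129723459482193), 13.920681953430176)
scene [ 370  276   68   68 2313] [405.12191958 304.22135754] z [0.0526 0.0594 0.0623]
  top rect ((0.517329216003418, 0.1972385048866272), (0.133510559797287, 0.12957017123699188), 9.350598335266113)
```

View pics/c1.png

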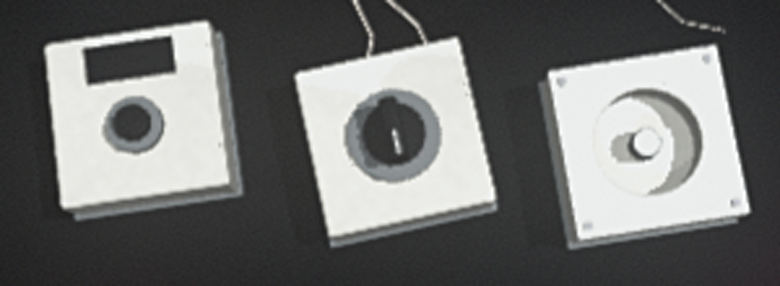

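View pics/c2.png

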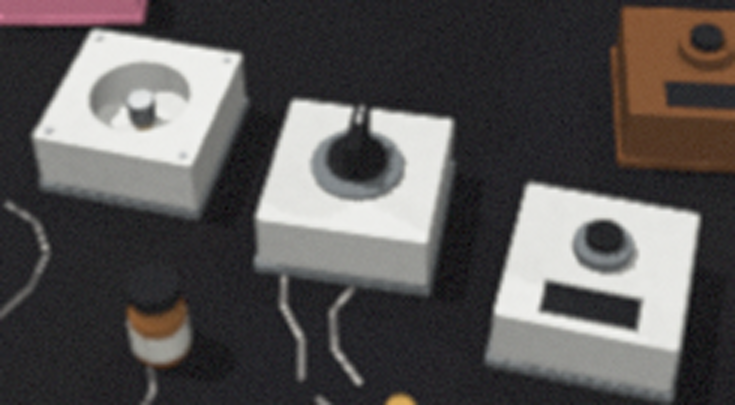

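```bash
python3 - <<'E'
import numpy as np,cv2
from h import *
from workcell import bot
from scipy.spatial.transform import Rotation as R
s=bot.read_state(); M=R.from_rotvec(s["tcp_rot"]).as_matrix(); print(M.round(4)); print(bot.finger_overhang)
tgt=np.array([.495,-.194,.20]); print("delta tool cm",(M.T@(tgt-s["tool_pos"])*100).round(2), s["time"])
# knob top and key top, dark/bright blobs
for n,kw,fw in(("top",(210,222,255,265),(412,235,445,268)),("scene",(388,280,425,312),(240,235,265,262))):
    c=dict(np.load(f"{n}0.npz")); g=cv2.cvtColor(c["p"],cv2.COLOR_BGR2GRAY)
    x0,y0,x1,y1=kw; m=(g[y0:y1,x0:x1]<70).astype(np.uint8)
    k,L,S,C=cv2.connectedComponentsWithStats(m)
    for i in range(1,k):
        if S[i,4]>40: 
            u,v=C[i]+[x0,y0]; print(n,"key",S[i],u,v,onz(u,v,c,.082).round(4),depthpt(u,v,c).round(4))
E
python3 - <<'E'
import cv2
a=cv2.imread('pics/top0.png')[225:275,400:460]
b=cv2.imread('pics/scene0.png')[230:270,230:280]
c=cv2.imread('pics/scene0.png')[275:315,385:435]
import numpy as np
r=[cv2.resize(i,(390,325),interpolation=0) for i in(a,b)]
cv2.imwrite('pics/c3.png',np.hstack(r))
E
```

```text
[[-7.000e-04  3.286e-01  9.445e-01]
 [-1.900e-03  9.445e-01 -3.286e-01]
 [-1.000e+00 -2.000e-03 -1.000e-04]]
0.022
delta tool cm [  5.34 -69.49  53.13] 0.1
top key [ 4  0 29  5 81] 224.2962962962963 223.1851851851852 [0.5376 0.2076 0.082 ] [0.5409 0.2115 0.066 ]
top key [ 14  13  14  14 148] 230.3918918918919 241.83783783783784 [0.5007 0.1937 0.082 ] [0.5006 0.1936 0.0823]
scene key [ 12   9  13  11 106] 406.188679245283 293.6792452830189 [0.5089 0.1965 0.082 ] [0.5103 0.1968 0.0835]
```

View pics/c3.png

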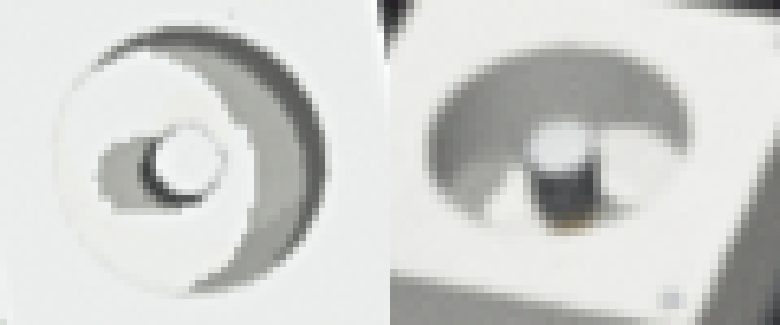

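Both views put the fine module's centre near (0.495, -0.194) and the key at about (0.50–0.51, 0.195). I'll move over the well at height and refine with the wrist camera.

Emit:
arm_command([
  [[0,0,0,0,-3.5,2.65,1],[0,0,0,0,-3.5,2.65,1],[0,0,0,0,-3.5,2.65,1],[0,0,0,0,-3.5,2.65,1],[0,0,0,0,-3.5,2.65,1],[0,0,0,0,-3.5,2.65,1],[0,0,0,0,-3.5,2.65,1],[0,0,0,0,-3.5,2.65,1],[0,0,0,0,-3.5,2.65,1],[0,0,0,0,-3.5,2.65,1]],
])

```text
time: 1.1
tool_pos: [0.3573, 0.2073, 0.2463]
tcp_rot: [0.247, 1.559, -0.261]
wrist_force: [0.7, -0.2, -0.1]
width: 0.999
```

Emit:
arm_command([
  [[0,0,0,0,-3.4,2.65,1],[0,0,0,0,-3.4,2.65,1],[0,0,0,0,-3.4,2.65,1],[0,0,0,0,-3.4,2.65,1],[0,0,0,0,-3.4,2.65,1],[0,0,0,0,-3.4,2.65,1],[0,0,0,0,-3.4,2.65,0.7],[0,0,0,0,-3.4,2.65,0.5],[0,0,0,0.5,-3.4,2.65,0.42],[0,0,0,0,-2,1.6,0.42]],
])

```text
time: 2.1
tool_pos: [0.4942, -0.2022, 0.2412]
tcp_rot: [0.251, 1.559, -0.263]
wrist_force: [-0.2, 0.8, -0.3]
width: 0.418
```

```bash
cat > look.py <<'E'
import sys,cv2,numpy as np
from h import *
from workcell import bot
from scipy.spatial.transform import Rotation as R
n,tag=sys.argv[1:3]
s=bot.read_state(); i=bot.camera_info(n); p,d=bot.read_camera(n)
cv2.imwrite(f"pics/{tag}.png",p); np.savez(f"{tag}.npz",p=p,d=d,K=i["K"],D=i["dist_coeffs"],E=i["extrinsics"],tp=s["tool_pos"],tr=s["tcp_rot"])
print(s["time"],"q",s["q"].round(3),"pos",s["tool_pos"].round(4),"F",s["wrist_force"].round(2),"T",s["torque"].round(3),s["width"])
print("tool axes\n",R.from_rotvec(s["tcp_rot"]).as_matrix().round(4))
E
python3 look.py wrist w1
```

```text
2.1 q [-0.43   0.006  1.918 -0.009  1.219 -1.67 ] pos [ 0.4942 -0.2022  0.2412] F [-0.21  0.82 -0.26] T [-0.029  0.001 -0.064] 0.41794088818585345
tool axes
 [[-0.0045  0.3214  0.9469]
 [-0.0073  0.9469 -0.3214]
 [-1.     -0.0084 -0.002 ]]
```

View pics/w1.png

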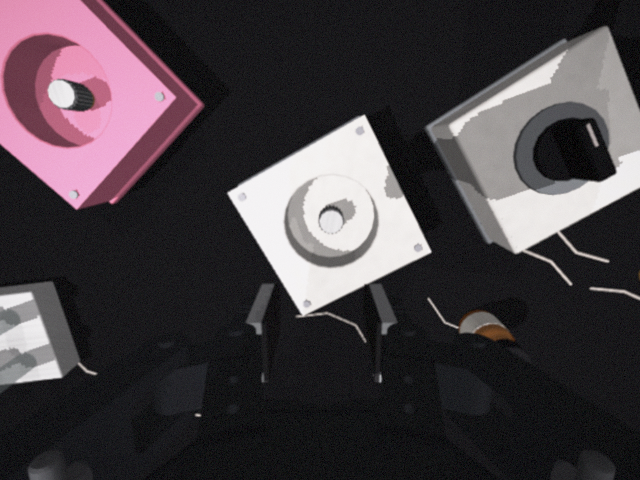

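The wrist view shows the fine module with its knob at about (331,219) and the well mouth at about (333,220). Next I'll fit these accurately.

```bash
cat > kn.py <<'E'
import sys,cv2,numpy as np
from h import *
from scipy.spatial.transform import Rotation as R
c=dict(np.load(sys.argv[1]+".npz")); 
p=c["p"]; g=cv2.cvtColor(p,cv2.COLOR_BGR2GRAY); 
h,w=g.shape
hsv=cv2.cvtColor(p,cv2.COLOR_BGR2HSV)
uu,vv=np.meshgrid(np.arange(w),np.arange(h))
nn=cv2.undistortPoints(np.stack([uu,vv],-1).reshape(-1,1,2).astype(float),c["K"],c["D"]).reshape(h,w,2)
P=np.concatenate([nn,np.ones((h,w,1))],-1)*c["d"][...,None]@c["E"][:3,:3].T+c["E"][:3,3]
near=np.hypot(P[...,0]-.495,P[...,1]+.194)
# top face rect
m=((abs(P[...,2]-.06)<.006)&(near<.11)&(g>90)&(hsv[...,1]<50)).astype(np.uint8)
m=cv2.morphologyEx(m,cv2.MORPH_OPEN,np.ones((3,3)))
cs,hi=cv2.findContours(m,cv2.RETR_CCOMP,1)
b=max(range(len(cs)),key=lambda i:cv2.contourArea(cs[i]))
rc=np.array([onz(u,v,c,.06)[:2] for u,v in cs[b][:,0]],np.float32); print("rect",cv2.minAreaRect(rc))
for i in range(len(cs)):
    if hi[0][i][3]==b and len(cs[i])>60:
        r=np.array([onz(u,v,c,.06)[:2] for u,v in cs[i][:,0]],np.float32); print("well",cv2.fitEllipse(r))
# knob top via depth
k=((abs(P[...,2]-.056)<.008)&(near<.025)).astype(np.uint8)
cn=max(cv2.findContours(k,0,1)[0],key=cv2.contourArea)
r=np.array([onz(u,v,c,.056)[:2] for u,v in cn[:,0]],np.float32)
print("knob",len(cn),cv2.fitEllipse(r),cv2.minEnclosingCircle(r),"z",np.median(P[...,2][k>0]))
print("px",cv2.fitEllipse(cn))
E
python3 kn.py w1; sed -i 's/^c=dict(np.load(sys.argv\[1\]+".npz"))/&/' kn.py; python3 kn.py top0
python3 - <<'E'
import cv2
cv2.imwrite('pics/c4.png',cv2.resize(cv2.imread('pics/w1.png')[160:280,270:400],None,fx=5,fy=5,interpolation=0))
E
```

```text
rect ((0.4944789409637451, -0.19478094577789307), (0.13117794692516327, 0.1306215077638626), 10.070901870727539)
well ((0.49363577365875244, -0.1943216621875763), (0.08063743263483047, 0.08139721304178238), 58.24460983276367)
knob 81 ((0.49425676465034485, -0.1945209950208664), (0.021719271317124367, 0.022564023733139038), 71.90345764160156) ((0.49422502517700195, -0.19464822113513947), 0.012036939151585102) z 0.05656533523688162
px ((331.1242370605469, 220.99729919433594), (24.719385147094727, 25.172800064086914), 7.803737163543701)
rect ((0.4946378469467163, -0.19390588998794556), (0.13047482073307037, 0.1309518814086914), 9.875500679016113)
well ((0.4942668080329895, -0.19347743690013885), (0.08187877386808395, 0.08320222795009613), 146.3487548828125)
knob 32 ((0.4942241311073303, -0.1933097541332245), (0.021286647766828537, 0.02155045047402382), 63.20647048950195) ((0.4942089915275574, -0.19306547939777374), 0.011880080215632915) z 0.0557442512268822
px ((427.9506530761719, 249.8775634765625), (10.688611030578613, 10.91319751739502), 123.17552947998047)
```

View pics/c4.png

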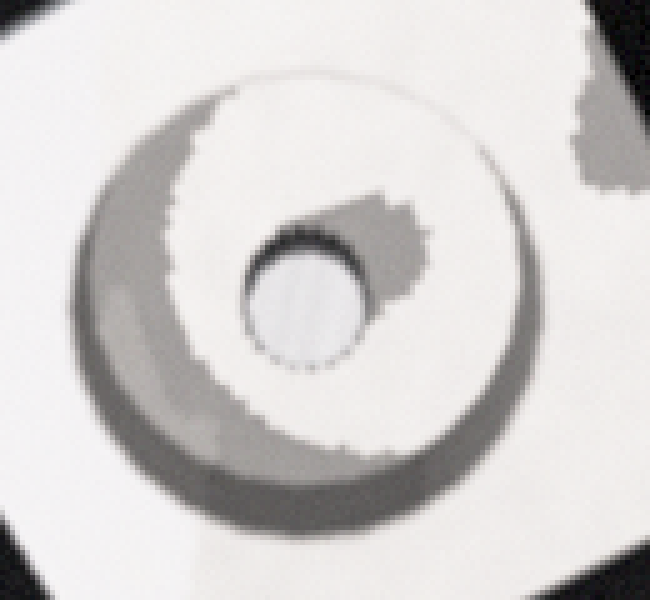

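Top and wrist cameras agree on the knob at (0.494, -0.194), at a height of 0.056 and a diameter of 22 mm, which fits the spec. I'll descend to z≈0.12 and settle.

Emit:
arm_command([
  [[0,0,0.004,3,0.4,-0.15,0.42],[0,0,0.004,3,0.4,-0.1,0.42],[0,0,0,3,0,0,0.42],[0,0,0,2.5,0,0,0.42],[0,0,0,0,0,0,0.42],[0,0,0,0,0,0,0.42]],
], newtons=40)

```text
time: 2.75
tool_pos: [0.4956, -0.1996, 0.1227]
tcp_rot: [0.26, 1.555, -0.263]
wrist_force: [0.7, 0.3, 1.5]
width: 0.424
```

```bash
python3 look.py wrist w2; python3 kn.py w2
```

```text
2.75 q [-0.428  0.119  2.032 -0.003  0.99  -1.664] pos [ 0.4956 -0.1996  0.1227] F [0.68 0.34 1.53] T [-0.086 -0.077  0.031] 0.4241203805910086
tool axes
 [[-7.000e-04  3.271e-01  9.450e-01]
 [-2.200e-03  9.450e-01 -3.271e-01]
 [-1.000e+00 -2.300e-03  1.000e-04]]
rect ((0.4946267008781433, -0.19494104385375977), (0.13087771832942963, 0.13089995086193085), 9.996040344238281)
knob 133 ((0.4936057925224304, -0.19429358839988708), (0.022158877924084663, 0.023395534604787827), 74.02532958984375) ((0.49360835552215576, -0.19403301179409027), 0.012317472137510777) z 0.05650201465644186
px ((328.73980712890625, 262.7492980957031), (39.80400466918945, 39.853782653808594), 160.10569763183594)
```

View pics/w2.png

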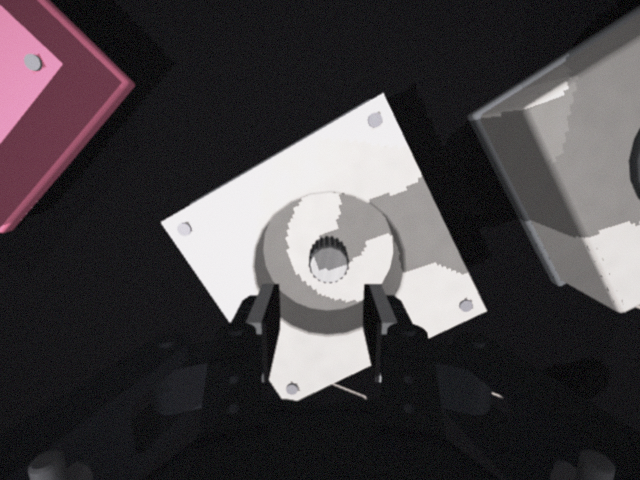

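Emit:
arm_command([
  [[0,0,0,0,0.46,-0.33,0.42],[0,0,0,0,0,0,0.42],[0,0,0,2.5,0,0,0.42],[0,0,0,0,0,0,0.42]],
])

```text
time: 3.2
tool_pos: [0.4977, -0.1948, 0.1037]
tcp_rot: [0.257, 1.545, -0.264]
wrist_force: [-0.5, -0.1, 1.3]
width: 0.422
```

```bash
python3 look.py wrist w3
```

```text
3.2 q [-0.418  0.137  2.053 -0.003  0.941 -1.655] pos [ 0.4977 -0.1948  0.1037] F [-0.54 -0.07  1.3 ] T [0.004 0.03  0.018] 0.4222927798232959
tool axes
 [[ 0.0088  0.3265  0.9452]
 [-0.0063  0.9452 -0.3264]
 [-0.9999 -0.0031  0.0104]]
```

View pics/w3.png

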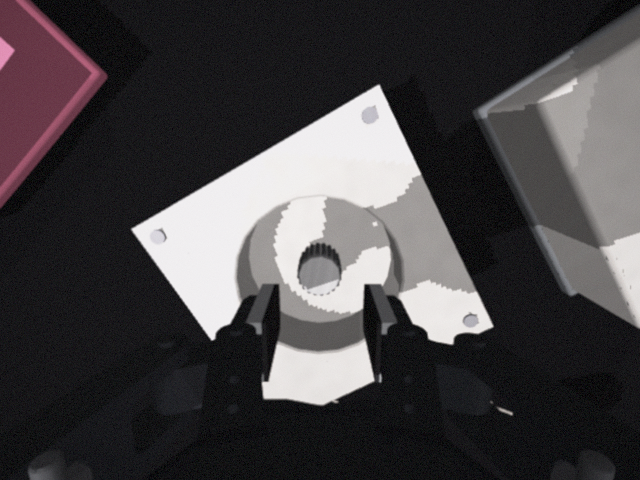

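Emit:
arm_command([
  [[0,0.01,0.003,0,-0.05,-0.38,0.42],[0,0,0,0,0,0,0.42],[0,0,0,0,0,0,0.42]],
])

```text
time: 3.55
tool_pos: [0.498, -0.1958, 0.11]
tcp_rot: [0.259, 1.545, -0.262]
wrist_force: [0.9, -0.3, 0.2]
width: 0.423
```

```bash
cat > st.py <<'E'
from workcell import bot
import sys,numpy as np
from scipy.spatial.transform import Rotation as R
s=bot.read_state(); M=R.from_rotvec(s["tcp_rot"]).as_matrix()
t=np.array([float(a) for a in sys.argv[1:4]]) if len(sys.argv)>3 else s["tool_pos"]
print(round(s["time"],2),"q",s["q"].round(3),"pos",s["tool_pos"].round(4),"F",s["wrist_force"].round(2),"T",s["torque"].round(3),"w",round(s["width"],3))
print("x",M[:,0].round(4),"yaw_y",round(np.arctan2(M[1,1],M[0,1]),4),"delta cm",(M.T@(t-s["tool_pos"])*100).round(2),"tilt fix",(M.T@np.cross(M[:,0],[0,0,-1])).round(4),"tau6",s["joint_torque"][5].round(4))
E
python3 st.py .494 -.194 .075
```

```text
3.55 q [-0.421  0.131  2.046  0.     0.955 -1.66 ] pos [ 0.498  -0.1958  0.11  ] F [ 0.89 -0.3   0.17] T [-0.014 -0.     0.061] w 0.423
x [ 0.0093 -0.004  -0.9999] yaw_y 1.2384 delta cm [ 3.5   0.04 -0.48] tilt fix [0.     0.01   0.0007] tau6 -0.0016
```

Emit:
arm_command([
  [[0,0,0,0,0,0,0.42]],
])

```text
time: 3.65
tool_pos: [0.4984, -0.1961, 0.1108]
tcp_rot: [0.258, 1.544, -0.263]
wrist_force: [0.4, 0.2, 0.2]
width: 0.417
```

```bash
python3 st.py .494 -.194 .075;python3 st.py .494 -.194 .075; python3 -c "
from workcell import bot
print(bot.read_state()['joint_vel'].round(4))"
```

```text
3.65 q [-0.421  0.13   2.045  0.     0.955 -1.66 ] pos [ 0.4984 -0.1961  0.1108] F [0.43 0.24 0.21] T [ 0.007  0.035 -0.056] w 0.417
x [ 0.0103 -0.0045 -0.9999] yaw_y 1.2383 delta cm [ 3.57  0.05 -0.53] tilt fix [-0.      0.0112  0.0008] tau6 -0.0011
3.65 q [-0.421  0.13   2.045  0.     0.955 -1.66 ] pos [ 0.4984 -0.1961  0.1108] F [0.43 0.24 0.21] T [ 0.007  0.035 -0.056] w 0.417
x [ 0.0103 -0.0045 -0.9999] yaw_y 1.2383 delta cm [ 3.57  0.05 -0.53] tilt fix [-0.      0.0112  0.0008] tau6 -0.0011
[-0.0013 -0.0063 -0.0067 -0.001   0.0035  0.0014]
```

Emit:
arm_command([
  [[0,0.01,0,0.5,0,-0.4,0.42]],
])

```text
time: 3.75
tool_pos: [0.4957, -0.1953, 0.1069]
tcp_rot: [0.259, 1.552, -0.262]
wrist_force: [0.4, -1.0, 0.7]
width: 0.42
```

```bash
python3 st.py .494 -.194 .075; python3 -c "
from workcell import bot
print(bot.read_state()['joint_vel'].round(4))"
```

```text
3.75 q [-4.220e-01  1.340e-01  2.049e+00 -1.000e-03  9.550e-01 -1.659e+00] pos [ 0.4957 -0.1953  0.1069] F [ 0.39 -0.96  0.71] T [ 0.005 -0.005 -0.013] w 0.42
x [ 0.0031 -0.0022 -1.    ] yaw_y 1.2383 delta cm [ 3.19  0.07 -0.21] tilt fix [0.     0.0036 0.0011] tau6 -0.0091
[-0.0026  0.0537  0.0607 -0.0115  0.0065  0.0044]
```

Emit:
arm_command([
  [[0,0.003,0.001,0.8,0.05,-0.2,0.42],[0,0.002,0,0.8,0,-0.1,0.42],[0,0.001,0,0.5,0,-0.05,0.42],[0,0.001,0,0.08,0,-0.04,0.42]],
])

```text
time: 4.15
tool_pos: [0.4903, -0.1927, 0.0816]
tcp_rot: [0.262, 1.562, -0.26]
wrist_force: [-0.5, -0.7, -0.3]
width: 0.419
```

```bash
python3 st.py .494 -.194 .075
```

```text
4.15 q [-0.422  0.163  2.071 -0.     0.915 -1.659] pos [ 0.4903 -0.1927  0.0816] F [-0.52 -0.68 -0.3 ] T [-0.032  0.062 -0.037] w 0.419
x [-0.007   0.0027 -1.    ] yaw_y 1.2382 delta cm [0.66 0.   0.4 ] tilt fix [-0.     -0.0075 -0.0003] tau6 -0.0008
```

Emit:
arm_command([
  [[0,-0.006,0,0.3,0,0.3,0.42],[0,0,0,0,0,0,0.42]],
])

```text
time: 4.35
tool_pos: [0.4928, -0.1935, 0.0775]
tcp_rot: [0.262, 1.558, -0.26]
wrist_force: [0.2, 0.5, 0.2]
width: 0.423
```

```bash
python3 st.py .494 -.194 .075
```

```text
4.35 q [-0.421  0.171  2.071  0.     0.902 -1.66 ] pos [ 0.4928 -0.1935  0.0775] F [0.16 0.5  0.16] T [0.012 0.004 0.008] w 0.423
x [-0.0024  0.0012 -1.    ] yaw_y 1.2382 delta cm [ 0.24 -0.    0.13] tilt fix [-0.     -0.0026 -0.0004] tau6 -0.0013
```

Emit:
arm_command([
  [[0,-0.002,0,0.1,0,0.12,0.42],[0,0,0,0,0,0,0.42]],
])

```text
time: 4.55
tool_pos: [0.4943, -0.1941, 0.0765]
tcp_rot: [0.261, 1.555, -0.261]
wrist_force: [-1.0, 0.4, 0.0]
width: 0.421
```

```bash
python3 look.py wrist w4; python3 kn.py w4; python3 st.py .494 -.194 .055
```

```text
4.55 q [-0.421  0.174  2.07   0.     0.898 -1.66 ] pos [ 0.4943 -0.1941  0.0765] F [-0.98  0.42  0.03] T [0.011 0.017 0.018] 0.42099172557523085
tool axes
 [[ 1.000e-04  3.265e-01  9.452e-01]
 [ 4.000e-04  9.452e-01 -3.265e-01]
 [-1.000e+00  4.000e-04 -1.000e-04]]
rect ((0.4908379018306732, -0.19555175304412842), (0.12304527312517166, 0.13106641173362732), 9.811308860778809)
knob 180 ((0.4930464029312134, -0.19404008984565735), (0.022206680849194527, 0.024306662380695343), 69.42277526855469) ((0.4927520751953125, -0.19420532882213593), 0.012825791724026203) z 0.056596718128194334
px ((319.6280212402344, 302.5237121582031), (51.26167678833008, 51.67049789428711), 12.993849754333496)
4.6 q [-0.421  0.174  2.07   0.     0.898 -1.66 ] pos [ 0.4943 -0.1941  0.0766] F [-0.03  0.45 -1.26] T [-0.049 -0.037  0.019] w 0.421
x [ 2.e-04  3.e-04 -1.e+00] yaw_y 1.2382 delta cm [ 2.16 -0.   -0.04] tilt fix [-0.      0.0001 -0.0003] tau6 -0.0001
```

View pics/w4.png

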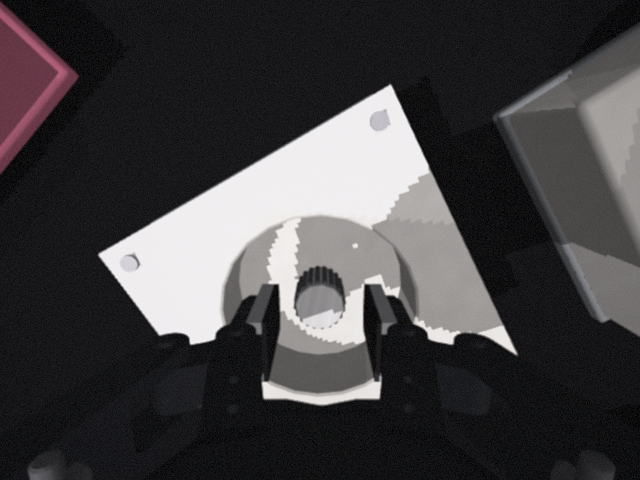

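Knob (320,303) sits midway between the fingers (280 and 363), with clear space to the well wall. I'll descend gently.

Emit:
arm_command([
  [[0,0,0,0.5,0,-0.05,0.42],[0,0,0,0.5,0,0,0.42],[0,0,0,0.3,0,0.05,0.42],[0,0,0,0,0,0,0.42]],
])

```text
time: 5.0
tool_pos: [0.4947, -0.1943, 0.063]
tcp_rot: [0.261, 1.554, -0.261]
wrist_force: [-0.5, 0.8, -0.2]
width: 0.422
```

```bash
python3 st.py .4937 -.194 .055
```

```text
5.0 q [-0.421  0.193  2.077  0.     0.87  -1.66 ] pos [ 0.4947 -0.1943  0.063 ] F [-0.45  0.82 -0.18] T [ 0.009 -0.03  -0.029] w 0.422
x [ 1.2e-03 -2.0e-04 -1.0e+00] yaw_y 1.2382 delta cm [ 0.8  -0.01 -0.1 ] tilt fix [ 0.      0.0012 -0.0002] tau6 0.0004
```

Emit:
arm_command([
  [[0,0.001,0,0.4,0,-0.1,0.42],[0,0,0,0.35,0,0,0.42],[0,0,0,0,0,0,0.42]],
])

```text
time: 5.3
tool_pos: [0.4935, -0.1938, 0.0547]
tcp_rot: [0.261, 1.555, -0.261]
wrist_force: [-0.3, -0.4, 0.4]
width: 0.418
```

```bash
python3 st.py .4937 -.194 .055
```

```text
5.3 q [-0.421  0.204  2.083  0.     0.855 -1.66 ] pos [ 0.4935 -0.1938  0.0547] F [-0.33 -0.4   0.38] T [ 0.006  0.038 -0.061] w 0.418
x [-2.e-04  4.e-04 -1.e+00] yaw_y 1.2382 delta cm [-0.03 -0.01  0.02] tilt fix [-0.     -0.0003 -0.0003] tau6 -0.0001
```

Emit:
arm_command([
  [[0,0,0,0,0,0,0.35],[0,0,0,0,0,0,0.3],[0,0,0,0,0,0,0.2],[0,0,0,0,0,0,0.1],[0,0,0,0,0,0,0],[0,0,0,0,0,0,0]],
], newtons=30)

```text
time: 5.9
tool_pos: [0.4932, -0.1945, 0.0548]
tcp_rot: [0.26, 1.556, -0.261]
wrist_force: [0.8, -1.5, -1.2]
width: 0.246
```

```bash
python3 st.py .4937 -.194 .055; python3 look.py wrist w5
```

```text
5.9 q [-4.220e-01  2.040e-01  2.083e+00 -1.000e-03  8.550e-01 -1.660e+00] pos [ 0.4932 -0.1945  0.0548] F [ 0.82 -1.54 -1.2 ] T [-0.111  0.112  0.006] w 0.246
x [-7.e-04 -6.e-04 -1.e+00] yaw_y 1.2384 delta cm [-0.02  0.06  0.03] tilt fix [-0.     -0.0005  0.0008] tau6 0.0078
5.9 q [-4.220e-01  2.040e-01  2.083e+00 -1.000e-03  8.550e-01 -1.660e+00] pos [ 0.4932 -0.1945  0.0548] F [ 0.82 -1.54 -1.2 ] T [-0.111  0.112  0.006] 0.24649586490586545
tool axes
 [[-7.000e-04  3.263e-01  9.453e-01]
 [-6.000e-04  9.453e-01 -3.263e-01]
 [-1.000e+00 -8.000e-04 -5.000e-04]]
```

View pics/w5.png

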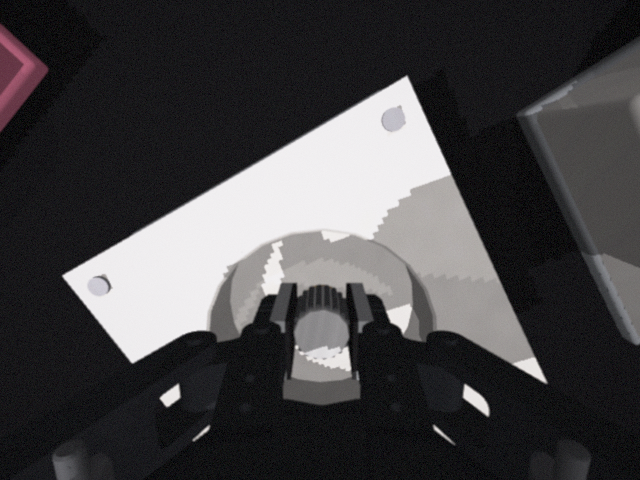

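Gripped: the width of 0.246 corresponds to about 21 mm, and side forces are under 2 N. Turning clockwise (+rx) now. The stop can't be nearer than 0.5 rad.

Emit:
arm_command([
  [[0.06,0,0,0,0,0,0],[0.06,0,0,0,0,0,0],[0.06,0,0,0,0,0,0],[0.06,0,0,0,0,0,0]],
])

```text
time: 6.35
tool_pos: [0.4935, -0.194, 0.0548]
tcp_rot: [0.455, 1.523, -0.455]
wrist_force: [-0.3, 1.1, 0.1]
width: 0.243
```

```bash
python3 st.py .4935 -.1943 .0548
```

```text
6.35 q [-0.422  0.204  2.083 -0.     0.855 -1.412] pos [ 0.4935 -0.194   0.0548] F [-0.28  1.13  0.09] T [-0.093 -0.008  0.053] w 0.243
x [-3.e-04 -0.e+00 -1.e+00] yaw_y 0.9901 delta cm [-0.   -0.02  0.02] tilt fix [ 0.     -0.0002  0.0002] tau6 -0.5985
```

Emit:
arm_command([
  [[0.06,0,0,0,0,0,0],[0.06,0,0,0,0,0,0],[0,0,0,0,0,0,0]],
])

```text
time: 6.65
tool_pos: [0.4937, -0.1938, 0.0548]
tcp_rot: [0.552, 1.499, -0.552]
wrist_force: [-0.8, -1.9, -0.0]
width: 0.245
```

```bash
cat > tq.py <<'E'
from workcell import bot
import numpy as np
from scipy.spatial.transform import Rotation as R
T=[];q=[];t6=[];F=[]
for i in range(6):
    s=bot.read_state(); T.append(s["torque"]);F.append(s["wrist_force"]);q.append(s["q"][5]);t6.append(s["joint_torque"][5])
    if i<5: bot.read_camera("wrist")
M=R.from_rotvec(s["tcp_rot"]).as_matrix()
print("t",round(s["time"],2),"T",np.mean(T,0).round(3),"Tz",np.round([t[2] for t in T],3),"F",np.mean(F,0).round(2))
print("tau6",np.round(t6,4),"q6",np.round(q,4),"yaw",round(np.arctan2(M[1,1],M[0,1]),4),"pos",s["tool_pos"].round(4),"x",M[:,0].round(4))
E
python3 tq.py
```

```text
t 6.9 T [-0.125  0.063 -0.021] Tz [-0.055 -0.034 -0.036  0.004  0.014 -0.021] F [-0.93 -0.9  -0.69]
tau6 [ 0.3224  0.0851 -0.0029 -0.0241 -0.0057 -0.0066] q6 [-1.2862 -1.2875 -1.2878 -1.2877 -1.2876 -1.2874] yaw 0.8661 pos [ 0.4937 -0.1938  0.0548] x [ 1.e-04  1.e-04 -1.e+00]
```

Emit:
arm_command([
  [[0.05,0,0,0,0,0,0],[0.05,0,0,0,0,0,0]],
])

```text
time: 7.1
tool_pos: [0.4938, -0.1936, 0.0548]
tcp_rot: [0.63, 1.477, -0.63]
wrist_force: [0.0, 0.2, -1.1]
width: 0.244
```

```bash
python3 tq.py
```

```text
t 7.35 T [-0.037 -0.037 -0.025] Tz [ 0.036 -0.003 -0.07  -0.047 -0.046 -0.021] F [ 0.12 -0.16 -0.42]
tau6 [-0.4915  0.0182  0.2802  0.0602 -0.0231 -0.0123] q6 [-1.186  -1.184  -1.1875 -1.1886 -1.1886 -1.1884] yaw 0.767 pos [ 0.4938 -0.1936  0.0548] x [ 4.e-04  4.e-04 -1.e+00]
```

Emit:
arm_command([
  [[0.05,0,0,0,0,0,0],[0.03,0,0,0,0,0,0],[0.01,0,0,0,0,0,0]],
])

```text
time: 7.65
tool_pos: [0.494, -0.1935, 0.0548]
tcp_rot: [0.699, 1.455, -0.697]
wrist_force: [-0.5, 1.3, -1.0]
width: 0.245
```

```bash
python3 tq.py
```

```text
t 7.9 T [-0.007 -0.03   0.007] Tz [ 0.047 -0.028 -0.029  0.     0.005  0.046] F [ 0.03 -0.11 -0.86]
tau6 [0.0694 0.051  0.0641 0.0089 0.0048 0.0199] q6 [-1.0978 -1.0977 -1.0984 -1.0986 -1.0985 -1.0985] yaw 0.677 pos [ 0.494  -0.1935  0.0548] x [ 7.e-04  6.e-04 -1.e+00]
```

Emit:
arm_command([
  [[0.05,0,0,0,0,0,0],[0.03,0,0,0,0,0,0],[0.01,0,0,0,0,0,0]],
])

```text
time: 8.2
tool_pos: [0.4942, -0.1934, 0.0548]
tcp_rot: [0.769, 1.43, -0.767]
wrist_force: [-0.3, 0.3, -1.2]
width: 0.243
```

```bash
python3 tq.py
```

```text
t 8.45 T [ 0.016 -0.054 -0.003] Tz [ 0.102  0.002 -0.033  0.013 -0.021 -0.081] F [ 0.29  0.28 -1.35]
tau6 [0.0737 0.055  0.0678 0.009  0.0011 0.0145] q6 [-1.0067 -1.0065 -1.0073 -1.0075 -1.0074 -1.0073] yaw 0.5856 pos [ 0.4941 -0.1934  0.0548] x [ 1.e-03  8.e-04 -1.e+00]
```

Emit:
arm_command([
  [[0.05,0,0,0,0,0,0],[0.03,0,0,0,0,0,0],[0.01,0,0,0,0,0,0]],
])

```text
time: 8.75
tool_pos: [0.4943, -0.1933, 0.0548]
tcp_rot: [0.839, 1.402, -0.837]
wrist_force: [0.5, -0.5, -1.2]
width: 0.247
```

```bash
python3 tq.py
```

```text
t 9.0 T [-0.004 -0.082  0.035] Tz [ 0.116  0.004 -0.026  0.023  0.028  0.063] F [ 0.56 -0.18 -0.91]
tau6 [0.0741 0.0557 0.0686 0.0096 0.0016 0.015 ] q6 [-0.9155 -0.9154 -0.9162 -0.9163 -0.9163 -0.9161] yaw 0.4943 pos [ 0.4943 -0.1933  0.0548] x [ 1.5e-03  9.0e-04 -1.0e+00]
```

The tau6 readings after each step repeat very closely, so they make a clean contact signal. Continuing in the same steps.

Emit:
arm_command([
  [[0.05,0,0,0,0,0,0],[0.03,0,0,0,0,0,0],[0.01,0,0,0,0,0,0]],
])

```text
time: 9.3
tool_pos: [0.4945, -0.1932, 0.0548]
tcp_rot: [0.909, 1.372, -0.906]
wrist_force: [0.2, -0.5, -2.4]
width: 0.243
```

```bash
python3 tq.py
```

```text
t 9.55 T [ 0.031 -0.088 -0.003] Tz [ 0.067 -0.012  0.005 -0.055 -0.034  0.011] F [ 0.26 -0.11 -1.1 ]
tau6 [0.0747 0.0561 0.0691 0.0102 0.002  0.0154] q6 [-0.8244 -0.8243 -0.825  -0.8252 -0.8251 -0.825 ] yaw 0.4031 pos [ 0.4945 -0.1932  0.0548] x [ 0.0019  0.0011 -1.    ]
```

Emit:
arm_command([
  [[0.05,0,0,0,0,0,0],[0.03,0,0,0,0,0,0],[0.01,0,0,0,0,0,0]],
])

```text
time: 9.85
tool_pos: [0.4947, -0.1931, 0.0548]
tcp_rot: [0.979, 1.339, -0.975]
wrist_force: [0.9, 0.5, -1.2]
width: 0.243
```

```bash
python3 tq.py
```

```text
t 10.1 T [ 0.013 -0.1    0.03 ] Tz [ 0.088 -0.011  0.027 -0.003  0.02   0.061] F [ 1.   -0.01 -1.41]
tau6 [0.0751 0.0567 0.0695 0.0105 0.0024 0.0157] q6 [-0.7332 -0.7331 -0.7339 -0.734  -0.734  -0.7339] yaw 0.3118 pos [ 0.4947 -0.1931  0.0548] x [ 0.0023  0.0012 -1.    ]
```

Emit:
arm_command([
  [[0.05,0,-0.001,0,0,0,0],[0.03,0,-0.001,0,0,0,0],[0.01,0,0,0,0,0,0]],
])

```text
time: 10.4
tool_pos: [0.4949, -0.193, 0.0548]
tcp_rot: [1.047, 1.305, -1.045]
wrist_force: [1.1, -0.5, -1.0]
width: 0.244
```

```bash
python3 tq.py
```

```text
t 10.65 T [ 0.046 -0.169  0.03 ] Tz [ 0.056  0.055  0.012 -0.022  0.032  0.048] F [ 0.86 -0.   -1.39]
tau6 [0.0807 0.0716 0.0839 0.0229 0.0155 0.0296] q6 [-0.6401 -0.6401 -0.6408 -0.641  -0.6409 -0.6408] yaw 0.2204 pos [ 0.4949 -0.193   0.0548] x [ 1.e-03  7.e-04 -1.e+00]
```

Emit:
arm_command([
  [[0.05,0,0,0,0,0,0],[0.03,0,0,0,0,0,0],[0.01,0,0,0,0,0,0]],
])

```text
time: 10.95
tool_pos: [0.4951, -0.193, 0.0548]
tcp_rot: [1.115, 1.267, -1.113]
wrist_force: [0.7, 0.1, -1.1]
width: 0.243
```

```bash
python3 tq.py
```

```text
t 11.2 T [ 0.053 -0.178 -0.007] Tz [ 0.015  0.032 -0.064  0.008 -0.045  0.012] F [ 1.22  0.06 -1.37]
tau6 [0.0757 0.0554 0.0684 0.0095 0.0004 0.0131] q6 [-0.549  -0.549  -0.5497 -0.5498 -0.5498 -0.5497] yaw 0.1292 pos [ 0.4951 -0.193   0.0548] x [ 1.5e-03  8.0e-04 -1.0e+00]
```

Emit:
arm_command([
  [[0.05,0,0,0,0,0,0],[0.03,0,0,0,0,0,0],[0.01,0,0,0,0,0,0]],
])

```text
time: 11.5
tool_pos: [0.4953, -0.193, 0.0548]
tcp_rot: [1.183, 1.226, -1.18]
wrist_force: [1.6, -0.3, -0.9]
width: 0.244
```

```bash
python3 tq.py
```

```text
t 11.75 T [ 0.044 -0.197  0.034] Tz [ 0.097  0.07   0.028 -0.013  0.001  0.024] F [ 1.03  0.53 -1.69]
tau6 [0.0761 0.0573 0.0701 0.011  0.0027 0.016 ] q6 [-0.4578 -0.4578 -0.4585 -0.4587 -0.4586 -0.4585] yaw 0.0379 pos [ 0.4953 -0.193   0.0548] x [ 2.e-03  7.e-04 -1.e+00]
```

Emit:
arm_command([
  [[0.05,0,0,0,0,0,0],[0.03,0,0,0,0,0,0],[0.01,0,0,0,0,0,0]],
])

```text
time: 12.05
tool_pos: [0.4955, -0.193, 0.0548]
tcp_rot: [1.25, 1.182, -1.247]
wrist_force: [1.1, 0.4, -2.1]
width: 0.245
```

```bash
python3 tq.py
```

```text
t 12.3 T [ 0.034 -0.239  0.029] Tz [ 0.099 -0.014  0.039  0.024  0.011  0.013] F [ 0.91  0.49 -1.63]
tau6 [0.0764 0.058  0.0707 0.0116 0.0032 0.0164] q6 [-0.3667 -0.3667 -0.3673 -0.3675 -0.3675 -0.3674] yaw -0.0533 pos [ 0.4955 -0.193   0.0548] x [ 2.4e-03  7.0e-04 -1.0e+00]
```

Emit:
arm_command([
  [[0.05,0,0,0,0,0,0],[0.03,0,0,0,0,0,0],[0.01,0,0,0,0,0,0]],
])

```text
time: 12.6
tool_pos: [0.4957, -0.193, 0.0548]
tcp_rot: [1.317, 1.136, -1.313]
wrist_force: [1.3, 0.4, -2.6]
width: 0.248
```

```bash
python3 tq.py
```

```text
t 12.85 T [ 0.041 -0.213  0.031] Tz [0.038 0.006 0.026 0.044 0.032 0.037] F [ 1.1   0.33 -1.98]
tau6 [0.0766 0.0582 0.071  0.0118 0.0033 0.0165] q6 [-0.2756 -0.2755 -0.2762 -0.2764 -0.2763 -0.2762] yaw -0.1445 pos [ 0.4958 -0.193   0.0548] x [ 3.e-03  6.e-04 -1.e+00]
```

Emit:
arm_command([
  [[0.05,0,0,0,0,0,0],[0.03,0,0,0,0,0,0],[0.01,0,0,0,0,0,0]],
])

```text
time: 13.15
tool_pos: [0.4959, -0.1931, 0.0548]
tcp_rot: [1.383, 1.086, -1.378]
wrist_force: [1.9, 0.0, -2.9]
width: 0.245
```

```bash
python3 tq.py
```

```text
t 13.4 T [ 0.05  -0.222  0.012] Tz [ 0.079  0.012  0.017  0.007 -0.049  0.006] F [ 1.7   0.21 -2.14]
tau6 [0.0779 0.0589 0.0713 0.0122 0.0037 0.0168] q6 [-0.1844 -0.1843 -0.1851 -0.1853 -0.1852 -0.1851] yaw -0.2357 pos [ 0.4959 -0.1931  0.0548] x [ 3.4e-03  5.0e-04 -1.0e+00]
```

Emit:
arm_command([
  [[0.05,-0.001,-0.002,0,0,0,0],[0.03,0,0,0,0,0,0],[0.01,0,0,0,0,0,0]],
])

```text
time: 13.7
tool_pos: [0.4962, -0.1931, 0.0548]
tcp_rot: [1.447, 1.035, -1.444]
wrist_force: [0.8, 0.0, -1.1]
width: 0.244
```

```bash
python3 tq.py
```

```text
t 13.95 T [ 0.053 -0.294  0.075] Tz [0.055 0.064 0.089 0.063 0.059 0.118] F [ 1.7   0.38 -2.3 ]
tau6 [0.1604 0.137  0.149  0.0915 0.0885 0.1051] q6 [-0.0916 -0.0915 -0.0922 -0.0923 -0.0923 -0.0922] yaw -0.3266 pos [ 0.4962 -0.1931  0.0548] x [ 1.8e-03 -2.0e-04 -1.0e+00]
```

Emit:
arm_command([
  [[0.05,0,0,0,0,0,0],[0.03,0,0,0,0,0,0],[0.01,0,0,0,0,0,0]],
])

```text
time: 14.25
tool_pos: [0.4964, -0.1932, 0.0548]
tcp_rot: [1.511, 0.98, -1.508]
wrist_force: [2.0, -0.2, -1.2]
width: 0.244
```

```bash
python3 tq.py
```

```text
t 14.5 T [ 0.045 -0.338  0.177] Tz [0.251 0.164 0.17  0.135 0.189 0.154] F [ 1.69 -0.03 -2.25]
tau6 [0.2498 0.2241 0.2357 0.1791 0.1768 0.1939] q6 [-0.0009 -0.0007 -0.0014 -0.0015 -0.0015 -0.0014] yaw -0.4173 pos [ 0.4964 -0.1932  0.0548] x [ 2.3e-03 -5.0e-04 -1.0e+00]
```

The stop was met: torque rose from about 0.02 to 0.08 and then 0.18 Nm, which is in the snug range. One small nudge toward mid-range, then hold.

Emit:
arm_command([
  [[0.015,0,0,0,0,0,0],[0.01,0,0,0,0,0,0]],
])

```text
time: 14.7
tool_pos: [0.4965, -0.1932, 0.0548]
tcp_rot: [1.529, 0.964, -1.526]
wrist_force: [2.0, 0.5, -2.7]
width: 0.242
```

```bash
python3 tq.py;python3 tq.py
```

```text
t 14.95 T [ 0.066 -0.374  0.184] Tz [0.264 0.128 0.168 0.224 0.166 0.155] F [ 2.07  0.4  -2.55]
tau6 [0.1596 0.2187 0.2543 0.2059 0.1882 0.1833] q6 [0.0246 0.025  0.0242 0.0239 0.0239 0.0239] yaw -0.4425 pos [ 0.4964 -0.1932  0.0548] x [ 2.4e-03 -5.0e-04 -1.0e+00]
t 15.2 T [ 0.051 -0.351  0.169] Tz [0.155 0.167 0.172 0.149 0.173 0.2  ] F [ 2.38  0.32 -2.7 ]
tau6 [0.1833 0.1824 0.1824 0.1824 0.1823 0.182 ] q6 [0.0239 0.0239 0.0239 0.0238 0.0239 0.0238] yaw -0.4425 pos [ 0.4965 -0.1932  0.0548] x [ 2.5e-03 -6.0e-04 -1.0e+00]
```

Torque is steady at about 0.175 Nm. The last nudge added nothing, so the pads were starting to slip. It's in the snug window and has been held for over 0.5 s. I'll release and lift straight out.

Emit:
arm_command([
  [[0,0,0,0,0,0,0.3],[0,0,0,0,0,0,0.4],[0,0,0,0,0,0,0.4],[0,0,0,-0.8,0,0,0.4]],
])

```text
time: 15.6
tool_pos: [0.4943, -0.1928, 0.0623]
tcp_rot: [1.527, 0.968, -1.53]
wrist_force: [0.1, 1.2, -0.1]
width: 0.405
```

```bash
python3 st.py .496 -.1935 .09
```

```text
15.6 q [-0.419  0.194  2.077 -0.     0.873  0.025] pos [ 0.4943 -0.1928  0.0623] F [ 0.13  1.15 -0.14] T [ 0.042  0.012 -0.017] w 0.405
x [-0.0024  0.001  -1.    ] yaw_y -0.4434 delta cm [-2.77  0.18 -0.01] tilt fix [0.     0.0002 0.0026] tau6 -0.0
```

Emit:
arm_command([
  [[0,0,0.002,-1.5,0,0,0.4],[0,0,0,-3,0,0,0.4],[0,0,0,-4,0,0,0.4],[0,0,0,-4,0,0,0.3],[0,0,0,-2,0,0,0.2],[0,0,0,0,0,0,0.1],[0,0,0,0,0,0,0]],
])

```text
time: 16.3
tool_pos: [0.4947, -0.1933, 0.2213]
tcp_rot: [1.53, 0.96, -1.524]
wrist_force: [-0.6, -0.1, -0.6]
width: 0.002
```

```bash
python3 st.py .504 .194 .2; python3 look.py wrist w6
```

```text
16.3 q [-4.190e-01  1.100e-02  1.951e+00 -1.000e-03  1.174e+00  2.500e-02] pos [ 0.4947 -0.1933  0.2213] F [-0.64 -0.07 -0.59] T [ 0.003  0.016 -0.031] w 0.002
x [ 0.0054 -0.0029 -1.    ] yaw_y -0.4439 delta cm [  2.02 -15.81 -35.37] tilt fix [ 0.      0.0003 -0.0061] tau6 -0.0001
16.3 q [-4.190e-01  1.100e-02  1.951e+00 -1.000e-03  1.174e+00  2.500e-02] pos [ 0.4947 -0.1933  0.2213] F [-0.64 -0.07 -0.59] T [ 0.003  0.016 -0.031] 0.0019765444134404613
tool axes
 [[ 5.400e-03  9.031e-01 -4.295e-01]
 [-2.900e-03 -4.295e-01 -9.031e-01]
 [-1.000e+00  6.100e-03  3.000e-04]]
```

View pics/w6.png

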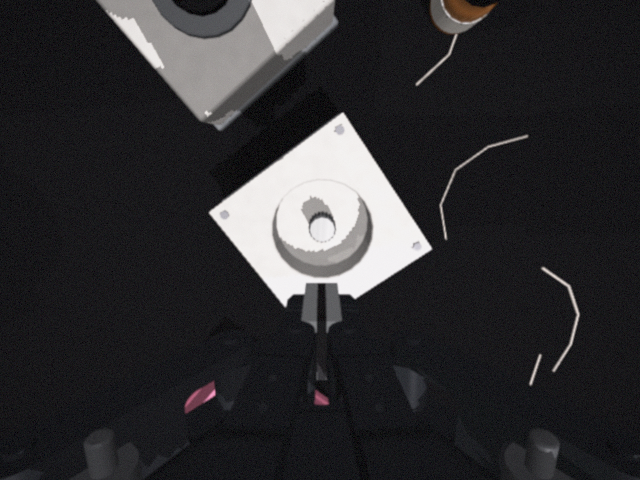

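The module is undisturbed, with the knob at (322,230) and the shut fingers clear above it. Moving to the key.

Emit:
arm_command([
  [[0,0,-0.005,0,-1.6,-3.5,0],[0,0,0,0,-1.6,-3.5,0],[0,0,0,0,-1.6,-3.5,0],[0,0,0,0,-1.6,-3.5,0],[0,0,0,0,-1.6,-3.5,0],[0,0,0,0,-1.6,-3.5,0],[0,0,0,0,-1.6,-3.5,0],[0,0,0,0,-1.6,-3.5,0],[0,0,0,0,-1.6,-3.5,0],[0,0,0,0,-1,-2,0]],
])

```text
time: 17.35
tool_pos: [0.4894, 0.1848, 0.2009]
tcp_rot: [1.513, 0.974, -1.563]
wrist_force: [-0.4, 0.2, -0.1]
width: -0.002
```

Emit:
arm_command([
  [[0,0,0,0,0,0,0],[0,0,0,0,0,0,0]],
])

```text
time: 17.55
tool_pos: [0.4867, 0.187, 0.1968]
tcp_rot: [1.504, 0.98, -1.566]
wrist_force: [0.1, -0.4, 0.3]
width: 0.002
```

```bash
python3 st.py .504 .194 .2; python3 look.py wrist w7
```

```text
17.55 q [0.315 0.04  1.968 0.007 1.17  0.759] pos [0.4867 0.187  0.1968] F [ 0.06 -0.43  0.28] T [0.017 0.041 0.004] w 0.002
x [-0.0373 -0.0049 -0.9993] yaw_y -0.448 delta cm [-0.39  1.24 -1.37] tilt fix [0.     0.0206 0.0315] tau6 0.0303
17.55 q [0.315 0.04  1.968 0.007 1.17  0.759] pos [0.4867 0.187  0.1968] F [ 0.06 -0.43  0.28] T [0.017 0.041 0.004] 0.0024431589520616335
tool axes
 [[-0.0373  0.9009 -0.4325]
 [-0.0049 -0.433  -0.9014]
 [-0.9993 -0.0315  0.0206]]
```

View pics/w7.png

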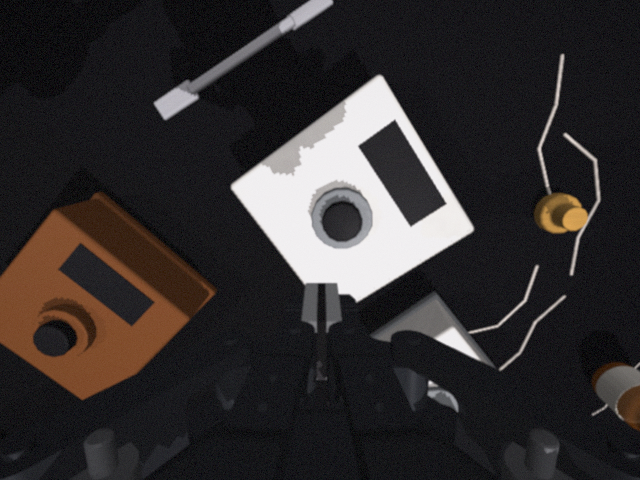

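The key is the dark disk at about (342,221) on the white module, and the brown look-alike is at lower left. Measuring the key top.

```bash
cat > key.py <<'E'
import sys,cv2,numpy as np
from h import *
c=dict(np.load(sys.argv[1]+".npz")); x0,y0,x1,y1=map(int,sys.argv[2:6])
g=cv2.cvtColor(c["p"],cv2.COLOR_BGR2GRAY)[y0:y1,x0:x1]
m=(g<70).astype(np.uint8)
k,L,S,C=cv2.connectedComponentsWithStats(m)
for i in range(1,k):
    if S[i,4]<60: continue
    cn=max(cv2.findContours((L==i).astype(np.uint8),0,1)[0],key=cv2.contourArea)+[x0,y0]
    r=np.array([onz(u,v,c,.082)[:2] for u,v in cn[:,0]],np.float32)
    u,v=C[i]+[x0,y0]; print(S[i],(u.round(1),v.round(1)),"fit",cv2.fitEllipse(r),"depth",depthpt(u,v,c).round(4))
E
python3 key.py w7 305 185 375 255; python3 key.py top0 215 230 248 258
```

```text
[  17   16   40   40 1252] (np.float64(341.5), np.float64(220.5)) fit ((0.500970184803009, 0.19576211273670197), (0.02607712522149086, 0.02727225236594677), 163.56642150878906) depth [0.5011 0.1961 0.0826]
[  9   5  14  14 148] (np.float64(230.4), np.float64(241.8)) fit ((0.5007070899009705, 0.19364894926548004), (0.024547100067138672, 0.026229240000247955), 157.65577697753906) depth [0.5006 0.1936 0.0823]
```

Emit:
arm_command([
  [[0,0.02,0.03,0,0.9,-1.3,0],[0,0,0,2,0,0,0],[0,0,0,2,0,0,0],[0,0,0,1,0,0,0],[0,0,0,0,0,0,0]],
])

```text
time: 18.1
tool_pos: [0.5003, 0.1881, 0.1427]
tcp_rot: [1.533, 0.958, -1.54]
wrist_force: [-0.1, 0.2, -0.3]
width: -0.001
```

```bash
python3 st.py .5008 .195 .12
```

```text
18.1 q [ 3.140e-01  9.900e-02  2.013e+00 -1.000e-03  1.034e+00  7.700e-01] pos [0.5003 0.1881 0.1427] F [-0.09  0.22 -0.31] T [-0.014  0.03   0.022] w -0.001
x [-0.0034 -0.0024 -1.    ] yaw_y -0.4556 delta cm [ 2.26 -0.26 -0.65] tilt fix [0.     0.0037 0.002 ] tau6 0.0013
```

Emit:
arm_command([
  [[0,0.003,0.002,0.5,-0.25,-0.6,0],[0,0,0,0.7,0,-0.05,0],[0,0,0,0.6,0,0,0],[0,0,0,0,0,0,0]],
])

```text
time: 18.5
tool_pos: [0.5022, 0.1946, 0.1249]
tcp_rot: [1.539, 0.956, -1.536]
wrist_force: [0.2, 1.0, 0.6]
width: 0.001
```

```bash
python3 st.py .5008 .195 .106;  python3 look.py wrist w8; python3 look.py scene s8; python3 look.py top t8
```

```text
18.5 q [ 3.240e-01  1.230e-01  2.023e+00 -1.000e-03  9.930e-01  7.820e-01] pos [0.5022 0.1946 0.1249] F [0.24 0.99 0.62] T [-0.035  0.073 -0.071] w 0.001
x [ 2.1e-03  1.0e-04 -1.0e+00] yaw_y -0.4576 delta cm [ 1.89 -0.15  0.03] tilt fix [-0.     -0.001  -0.0019] tau6 0.0028
18.5 q [ 3.240e-01  1.230e-01  2.023e+00 -1.000e-03  9.930e-01  7.820e-01] pos [0.5022 0.1946 0.1249] F [0.24 0.99 0.62] T [-0.035  0.073 -0.071] 0.0008147314068143824
tool axes
 [[ 2.100e-03  8.971e-01 -4.418e-01]
 [ 1.000e-04 -4.418e-01 -8.971e-01]
 [-1.000e+00  1.900e-03 -1.000e-03]]
18.55 q [ 3.240e-01  1.230e-01  2.022e+00 -1.000e-03  9.940e-01  7.820e-01] pos [0.5025 0.1947 0.1254] F [ 0.05 -0.61  0.12] T [ 0.011  0.018 -0.016] -0.0020177109820737654
tool axes
 [[ 2.700e-03  8.971e-01 -4.418e-01]
 [ 4.000e-04 -4.418e-01 -8.971e-01]
 [-1.000e+00  2.300e-03 -1.500e-03]]
18.6 q [ 3.240e-01  1.230e-01  2.022e+00 -1.000e-03  9.940e-01  7.820e-01] pos [0.5027 0.1948 0.1257] F [ 0.51 -0.41  0.19] T [-0.066  0.062  0.002] 0.0019744738222131943
tool axes
 [[ 3.200e-03  8.971e-01 -4.419e-01]
 [ 5.000e-04 -4.419e-01 -8.971e-01]
 [-1.000e+00  2.700e-03 -1.900e-03]]
```

View pics/w8.png

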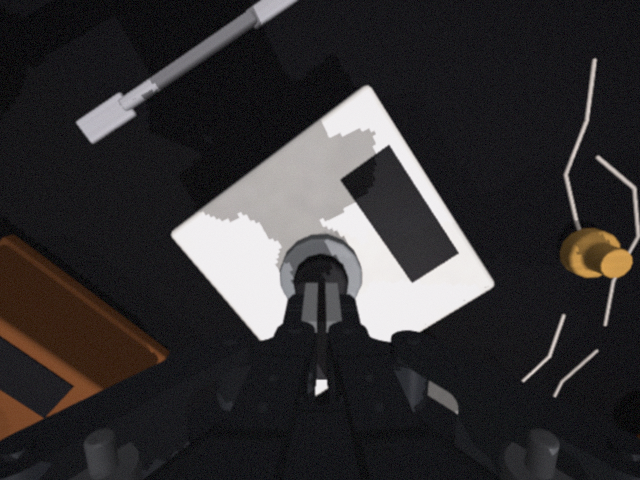

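View pics/s8.png

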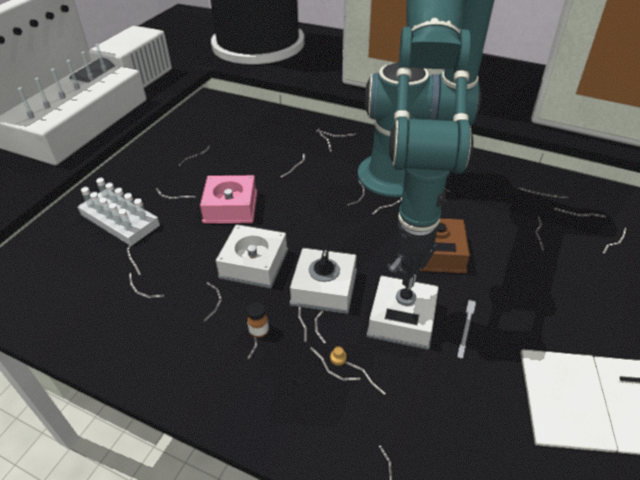

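Fingertips stand over the key at (320,285), with the scene view consistent. Lowering to just above it.

Emit:
arm_command([
  [[0,-0.002,-0.002,0.5,-0.18,0.06,0],[0,0,0,0.5,0,0,0],[0,0,0,0.4,0,0,0],[0,0,0,0.1,0,0,0]],
])

```text
time: 19.05
tool_pos: [0.5015, 0.1955, 0.1108]
tcp_rot: [1.54, 0.956, -1.535]
wrist_force: [-0.1, -1.5, -0.3]
width: -0.002
```

```bash
python3 st.py .5008 .195 .104
```

```text
19.05 q [ 3.260e-01  1.400e-01  2.034e+00 -1.000e-03  9.650e-01  7.830e-01] pos [0.5015 0.1955 0.1108] F [-0.14 -1.54 -0.27] T [ 0.054  0.036 -0.03 ] w -0.002
x [ 2.7e-03  3.0e-04 -1.0e+00] yaw_y -0.4574 delta cm [ 0.68 -0.04  0.08] tilt fix [ 0.     -0.0015 -0.0023] tau6 0.0004
```

Emit:
arm_command([
  [[0,-0.001,-0.002,0.4,-0.04,0.06,0],[0,0,0,0.3,0,0,0],[0,0,0,0.2,0,0,0]],
])

```text
time: 19.35
tool_pos: [0.5009, 0.1951, 0.1013]
tcp_rot: [1.538, 0.957, -1.537]
wrist_force: [0.4, 0.0, 2.1]
width: -0.002
```

```bash
python3 st.py .5008 .195 .097
```

```text
19.35 q [0.325 0.152 2.041 0.    0.949 0.782] pos [0.5009 0.1951 0.1013] F [0.42 0.01 2.13] T [0.    0.113 0.01 ] w -0.002
x [ 2.e-04  3.e-04 -1.e+00] yaw_y -0.4573 delta cm [ 0.43 -0.    0.02] tilt fix [-0.     -0.0003 -0.0001] tau6 0.0011
```

Contact: Fz is 2.1 N at z=0.1013, on spring. Pressing on to the bottom.

Emit:
arm_command([
  [[0,0,0,0.2,0,0,0],[0,0,0,0.2,0,0,0]],
])

```text
time: 19.55
tool_pos: [0.501, 0.1952, 0.0978]
tcp_rot: [1.538, 0.957, -1.537]
wrist_force: [-4.7, -2.3, 17.5]
width: -0.002
```

```bash
python3 st.py .5008 .195 .097; python3 tq.py
```

```text
19.55 q [0.325 0.157 2.043 0.    0.942 0.782] pos [0.501  0.1952 0.0978] F [-4.66 -2.29 17.54] T [-0.318  0.759 -0.061] w -0.002
x [ 1.e-04  3.e-04 -1.e+00] yaw_y -0.4573 delta cm [ 0.08 -0.01  0.02] tilt fix [ 0.     -0.0003  0.    ] tau6 0.0012
t 19.8 T [-0.199  0.52  -0.022] Tz [-0.061 -0.009 -0.017 -0.023 -0.015 -0.007] F [-2.82 -1.28  7.91]
tau6 [0.0012 0.0011 0.0013 0.0013 0.0013 0.0012] q6 [0.7822 0.7822 0.7821 0.7821 0.7821 0.7822] yaw -0.4573 pos [0.5009 0.1951 0.0981] x [ 1.e-04  3.e-04 -1.e+00]
```

The key is bottomed: z=0.098 is the full 6 mm, with a steady push of about 8 N. Letting it up and retreating.

Emit:
arm_command([
  [[0,0,0,-0.3,0,0,0],[0,0,0,-0.6,0,0,0],[0,0,0,-1.5,0,0,0],[0,0,0,-3,0,0,0],[0,0,0,-4,0,0,0],[0,0,0,-4,0,0,0],[0,0,0,-2,0,0,0],[0,0,0,0,0,0,0]],
])

```text
time: 20.6
tool_pos: [0.5006, 0.1949, 0.2613]
tcp_rot: [1.539, 0.957, -1.536]
wrist_force: [-0.0, -0.6, -0.1]
width: 0.002
```

```bash
python3 look.py wrist w9; python3 look.py scene s9; python3 look.py top t9
python3 -c "
import cv2
cv2.imwrite('pics/c9.png',cv2.resize(cv2.imread('pics/s9.png')[190:370,190:490],None,fx=2.5,fy=2.5))
a=cv2.imread('pics/scene0.png').astype(int);b=cv2.imread('pics/s9.png').astype(int)
import numpy as np
for n,(x0,y0,x1,y1) in dict(fine=(212,220,290,285),coarse=(290,245,358,312),bottle=(240,300,275,345),fitting=(325,340,352,372),spat=(452,295,480,360)).items(): print(n,np.abs(a-b)[y0:y1,x0:x1].max(2).mean().round(2),(np.abs(a-b)[y0:y1,x0:x1].max(2)>60).sum())
"
```

```text
20.6 q [ 0.325 -0.003  1.889  0.     1.255  0.782] pos [0.5006 0.1949 0.2613] F [-0.01 -0.63 -0.13] T [-0.019  0.016 -0.001] 0.0016507321126617673
tool axes
 [[ 1.100e-03  8.972e-01 -4.416e-01]
 [ 5.000e-04 -4.416e-01 -8.972e-01]
 [-1.000e+00  7.000e-04 -9.000e-04]]
20.65 q [ 0.325 -0.002  1.891  0.     1.253  0.782] pos [0.5001 0.1947 0.2599] F [1.04 0.08 1.01] T [-0.005  0.004 -0.013] 0.00017847425879720223
tool axes
 [[-4.000e-04  8.972e-01 -4.415e-01]
 [-1.000e-04 -4.415e-01 -8.972e-01]
 [-1.000e+00 -3.000e-04  2.000e-04]]
20.7 q [ 3.250e-01 -1.000e-03  1.893e+00  0.000e+00  1.253e+00  7.820e-01] pos [0.4991 0.1944 0.2577] F [ 0.9  -0.56 -1.39] T [ 0.021 -0.059  0.005] -0.0019874113256038144
tool axes
 [[-0.0039  0.8972 -0.4416]
 [-0.0012 -0.4416 -0.8972]
 [-1.     -0.0029  0.0028]]
fine 6.44 0
coarse 4.97 0
bottle 5.1 0
fitting 5.35 0
spat 9.51 4
```

View pics/w9.png

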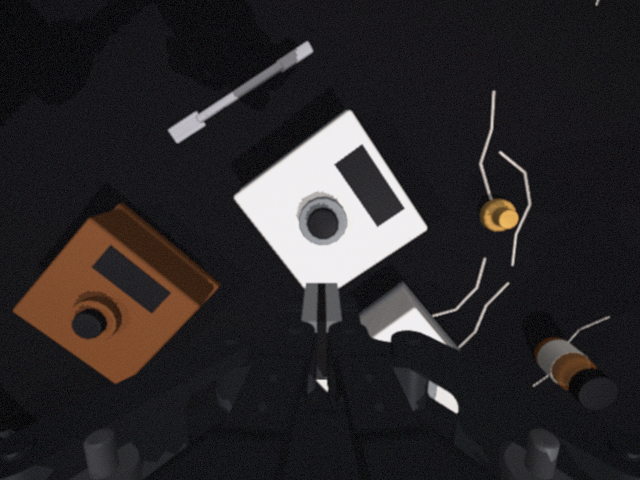

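View pics/c9.png

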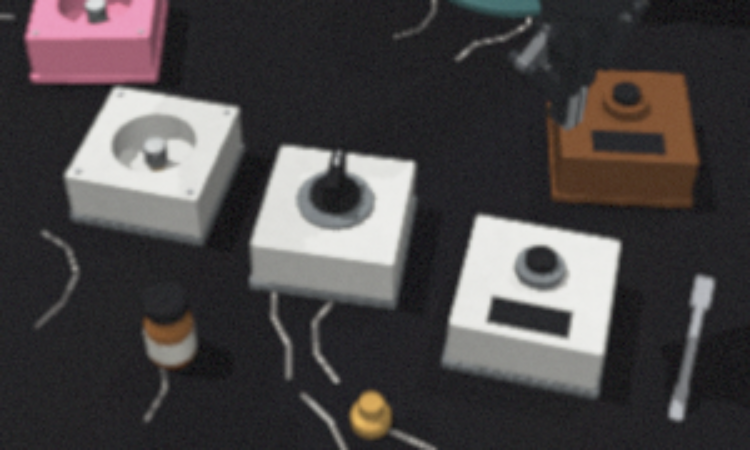

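The key is up at (323,222). The other modules, bottle, fitting and spatula sit as before, with only the arm's shadow differing near the spatula. One height check on the key, then I hand in.

```bash
python3 key.py w9 297 195 352 248; python3 -c "
from workcell import bot
s=bot.read_state(); print(s['time'],s['wrist_force'].round(2)); print(bot.finish_job())"
```

```text
[ 10  12  31  32 762] (np.float64(322.3), np.float64(222.6)) fit ((0.5010978579521179, 0.19565537571907043), (0.025736967101693153, 0.027142146602272987), 160.5631103515625) depth [0.5013 0.196  0.0829]
20.75 [-0.11  0.39 -0.37]
the job is handed in; nothing more can be done
None
```

I closed the fine valve to snug, then pressed the leak-test key fully and let it come back up. I handed the job in at 20.75 s, with the arm clear of everything.

- **Valve:** I turned the knob clockwise in one grasp, about 1.68 rad by the tool, and met the stop at roughly 1.5 rad. The torque held at about 0.17–0.18 Nm for more than half a second, inside the 0.13–0.3 Nm snug range. Averaged readings stayed below 0.19 Nm; the highest single noisy one was 0.26. The last nudge of about 0.025 rad added no torque, so the pads had probably begun to slip on the knob; I stopped there.
- **Well:** I released the knob and lifted straight out. The wrist force never read above about 4 N in the well.
- **Key:** I pressed it down the full 6 mm. The force read 17.5 N at the bottom and then settled at about 8 N, more than the 5 N needed. Afterwards its top measured 83 mm above the table, against 82 mm specified, so it is up.
- **Everything else:** Before-and-after scene pictures show no change at the fine module, coarse knob, bottle or fitting. Four pixels differ around the spatula, which I put down to the arm's shadow.

**Not checked:** the knob is plain round, so the pictures cannot show its final angle. That the valve stayed closed after release rests on the torque readings alone.

**Camera disagreement:** the scene camera put the module centres 4–7 mm farther out in x than the top camera. The wrist camera agreed with the top camera to within about 2 mm, so I used those two.

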